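# Make up two sampling kits with lapped test cassettes

## Task

Make up two sampling kits from the stock in the middle of the worktop and leave the red pipette bulb where it is. In the green tray, stand the red-lidded cup centred on the round mark, lay the blue test cassette flat along the white strip at the end next to the round mark, then lap the orange cassette over it like a shingle, its other end resting on the tray floor, so that the two together just fill the strip from end to end. In the yellow tray, stand the white-lidded cup centred on the large round mark and the small amber bottle upright and centred on the small round mark.

Things in the scene. Friction and masses are not known exactly. Their poses are not given: they have to be found in the camera images.
- green_tray: green tray, fixed, 220 x 130 mm, rim top 14 mm up, floor top 4 mm up. Origin: centre of its underside; x along its length, y across, z up. White marks on the floor, all at y = 0: disc 64 mm across at x = -65 mm (cup); strip 34 mm wide from x = -20 to +84 mm: cassettes that fill it have centres at x = +12 (lower) and +52 mm (upper: slopes about 0.15 rad, centre about 5 mm higher).
- yellow_tray: yellow tray, fixed, 220 x 130 mm, rim top 14 mm up, floor top 4 mm up. Origin: centre of its underside; x along its length, y across, z up. White marks on the floor, all at y = 0: a large disc 64 mm across centred at x = -55 mm (cup) and a small disc 46 mm across centred at x = +55 mm (bottle).
- red_cup_center (a point): closed specimen cup with a dark red screw lid and a clear labelled body, round, 52 mm across, 59 mm tall, upright. Point: its centre, 29.5 mm above its underside; z up
- white_cup_center (a point): closed specimen cup with a white screw lid and a clear labelled body, round, 52 mm across, 59 mm tall, upright. Point: its centre, 29.5 mm above its underside; z up
- amber_bottle_center (a point): small amber bottle with a white cap, round, body 36 mm across up to 52 mm, cap 20 mm across, 75 mm tall over all, upright. Point: its centre, 37.5 mm above its underside; z up
- blue_cassette_center (a point): test cassette, a flat rigid plate 64 x 26 x 6 mm, blue with a small white window and well on top; lies on the worktop. Point: its centre, 3 mm above its underside; x along its 64 mm length, y across its width, z up. Pinch it across the 26 mm width. Either end may lead.
- orange_cassette_center (a point): test cassette, a flat rigid plate 64 x 26 x 6 mm, orange with a small white window and well on top; lies on the worktop. Point: its centre, 3 mm above its underside; x along its 64 mm length, y across its width, z up. Pinch it across the 26 mm width. Either end may lead.
- red_bulb_center (a point): red rubber pipette bulb lying on the worktop, 58 x 33 x 33 mm, not part of either kit, to be left alone. Point: its centre, 16 mm above the worktop
Mind the look-alikes: they are no part of the job. Leave any pink or turquoise look-alike of the part that bears orange_cassette_center alone. Leave any purple look-alike of the part that bears amber_bottle_center alone.

How it is judged:
By the outcome, as a careful person would: the job done as asked, in the order asked, and still so for the second after the job is handed in, with the robot touching nothing.
It also fails if it takes over 147 s, if anything falls off the work surface, if the arm or the gripper's body presses on something with over 40 N, if the wrist force passes 120 N, or if a joint passes its speed limit or range.

## Robot

A 6-joint arm with a two-finger parallel gripper is mounted at the origin on a cart in front of the work surface, level with it; the furniture and walls round the work are solid. World frame = base frame: x ahead of the robot, y to its left, z up, the work surface at z = 0. Lengths are in m, angles in rad, forces in N, time in s.
With the tool pointing down it reaches from about 0.25 to 0.725 m from the base axis. Payload 4 kg.
Tool frame: the origin (TCP) lies between the finger pads; the fingertips stand 11 mm ahead of it and the grasp point (between the pads) lies 8 mm behind it; x points along the fingers, z is the direction in which the jaws open and shut, and the axes are right-handed (so a half turn about x gives the same grasp; the last joint's range is limited). The gripper opens to 85 mm and grips with 20 to 120 N. Pads are 22 mm wide; open, the fingers measure 114 mm over their backs; the gripper's body (76 mm by 85 mm) begins 54 mm behind the grasp point. The pads swing forward as they close: fully open they stand 13 mm farther back than shut.
Start: joints at [-1.228, 0.241, 0.005, 1.335, 0, 1.571], TCP at [0.168, -0.471, 0.212] pointing down, gripper open.
Joint ranges: [-2.72, 2.72], [-1.05, 1.87], [-1.09, 1.28], [-1.99, 2.15], [-1.42, 1.44], [-3.14, 3.14]. Speed limits (rad/s): [2.79, 2.79, 3.14, 3.14, 3.14, 3.14].

## Interface

Orientations are given as a unit quaternion [w, x, y, z].
In Python, from station import arm gives the robot as it stands. The module is installed in compiled form; this text tells all that it offers. Calls block until the motion is done:
- arm.move_pose(position, orientation): joint-space move of the TCP to a pose.
- arm.move_l(position, rot=None, velocity=0.15, stop_force=None): straight line of the TCP; rot=None keeps the orientation; velocity is the mean speed in m/s. With stop_force (N) it stops when the force on the tool has changed by that much, and returns True; else False.
- arm.move_joints(angles): joint-space move.
- arm.gripper_to(opening, newtons=None): finger opening in m; newtons is the grip in N (None keeps the last); returns when the fingers have stopped.
- arm.dwell(seconds).
- arm.inverse_kinematics(position, orientation): joint angles nearest the present ones, or None.
- arm.read_state(): the state.
- arm.snapshot(name): name is "scene" or "top" or "wrist"; returns a dict with "color" (480x640x3 uint8, red, green, blue), "K" (3x3 intrinsics, pixels), "D" ([k1, k2, p1, p2, k3] as OpenCV has them; the pictures are not rectified), "pose" (4x4, takes a point from camera to world coordinates); the wrist camera has in their place "hand_eye" (4x4, takes a point from camera to tool coordinates, whose origin is the TCP and whose axes are the tool frame's). Camera axes: x right, y up, looking along -z (the intrinsics and any distortion apply to the point x, -y, -z); pixel columns grow to the right and rows downward; lengths in m; the calibration is good to about 2 mm. A picture is of the moment at which its call begins: read the wrist's pose just before it. There is no depth.
A pose or a line that the arm cannot do raises arm.PlanningError and nothing moves.
- arm.finish_job(): hands the job in, once; it reports no verdict.
The state is a dict: "time": time; "qpos": joint angles; "dq": joint speeds; "effort": joint torques, N m; "tool_pos": TCP position; "eef_rot": TCP orientation; "wrist_force": force on the tool from outside, world axes, zero at the start; "ft_torque": the same for the moment, N m; "gripper_width": finger opening in m.
Only numpy, scipy, OpenCV 4.12 (cv2) and the standard library are available. Lean on these libraries where they do the work, as an engineer would, in place of code of your own. Each camera call takes 0.05 s, during which the arm holds its last target. There are 200 camera calls.

## Working session

There is one attempt and no reset: what is moved stays moved. The work goes in short steps, each a Python script; the robot and the scene stay as the last script left them, time stands still between calls to the robot, and variables do not carry over. Pictures are saved under pics/ and viewed, about 12 in all and at most 16, crops included, and the job is handed in when it is done.

```bash
mkdir -p pics; ls
python3 - <<'E'
from station import arm
import cv2,pickle
s=arm.read_state(); print(s['time'],s['tool_pos'],s['eef_rot'],s['gripper_width'])
for n in('scene','top'):
    d=arm.snapshot(n); pickle.dump(d,open(f'{n}0.pkl','wb')); cv2.imwrite(f'pics/{n}0.png',d['color'][:,:,::-1]); print(n,d['K'].tolist(),d['D'],d['pose'].round(3).tolist())
E
```

```text
pics
0.0 [ 0.16783646 -0.47024305  0.21081622] [ 0.57734315  0.40782307  0.57856973 -0.40695491] 0.08549922382822779
scene [[521.8126848273816, 0.0, 315.34936337682274], [0.0, 521.8126848273816, 239.27248686508733], [0.0, 0.0, 1.0]] [0.03123731 0.         0.         0.         0.        ] [[-0.507, 0.453, -0.733, -0.268], [-0.862, -0.263, 0.434, 0.438], [0.004, 0.852, 0.524, 0.654], [0.0, 0.0, 0.0, 1.0]]
top [[585.7546978379326, 0.0, 306.82527426655076], [0.0, 585.7546978379326, 237.02666993909116], [0.0, 0.0, 1.0]] [-0.16866507  0.          0.          0.          0.        ] [[0.02, 0.997, -0.078, 0.443], [-1.0, 0.02, 0.005, -0.062], [0.007, 0.077, 0.997, 1.724], [0.0, 0.0, 0.0, 1.0]]
```

View pics/top0.png

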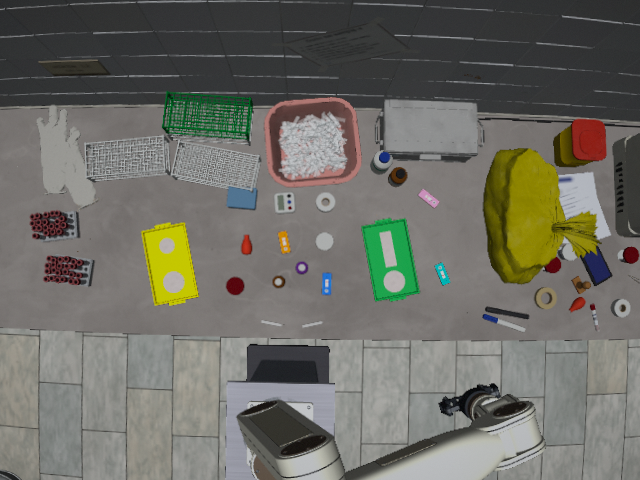

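View pics/scene0.png

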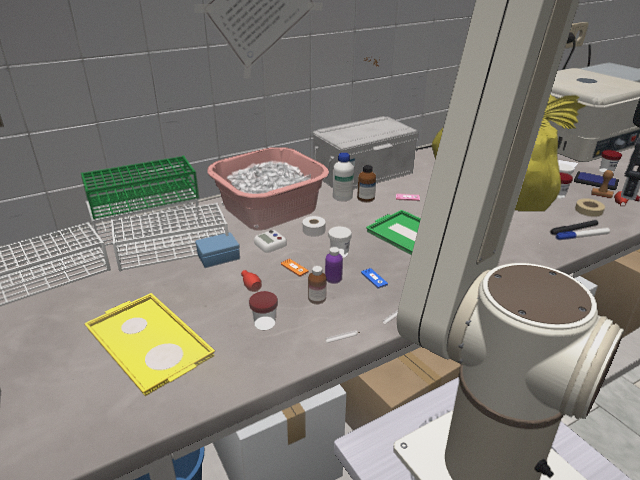

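The top view shows:
- **Trays:** yellow tray at (170,263) and green tray at (389,260).
- **Stock in the middle:** bulb (247,244), orange cassette (284,242), white cup (324,241), red cup (235,286), amber bottle (279,282) and blue cassette (326,283).
- **Look-alikes:** purple bottle (302,267), turquoise cassette (442,273) and pink cassette (429,198). There is also a larger brown bottle at (399,176), plus more red lids far right near (552,265) and (630,255).

I'll take coarse positions from this view and an enlarged crop to confirm which is which.

```bash
cat > h.py <<'E'
import numpy as np,cv2,pickle
from scipy.spatial.transform import Rotation as Ro
def q2R(q): return Ro.from_quat([q[1],q[2],q[3],q[0]]).as_matrix()
def quat(a,tilt_axis=None,tilt=0):
    """tool down, jaws along world angle a; optional extra rotation about world axis"""
    x=np.array([0,0,-1.]); z=np.array([np.cos(a),np.sin(a),0]); y=np.cross(z,x)
    R=np.c_[x,y,z]
    if tilt_axis is not None: R=Ro.from_rotvec(np.array(tilt_axis)*tilt).as_matrix()@R
    q=Ro.from_matrix(R).as_quat(); return [q[3],*q[:3]]
def rays(d,uv):
    n=cv2.undistortPoints(np.float64(uv).reshape(-1,1,2),d['K'],d['D']).reshape(-1,2)
    v=np.c_[n[:,0],-n[:,1],-np.ones(len(n))]@d['pose'][:3,:3].T
    return d['pose'][:3,3],v
def onplane(d,uv,z):
    o,v=rays(d,uv); return o+v*((z-o[2])/v[:,2])[:,None]
def wrist(arm,name):
    s=arm.read_state(); d=arm.snapshot('wrist'); T=np.eye(4); T[:3,:3]=q2R(s['eef_rot']); T[:3,3]=s['tool_pos']
    d['pose']=T@d['hand_eye']; pickle.dump(d,open(name+'.pkl','wb')); cv2.imwrite(f'pics/{name}.png',d['color'][:,:,::-1]); return d
RNG=dict(red=[((0,100,40),(8,255,255)),((170,100,40),(180,255,255))],orange=[((9,150,120),(20,255,255))],blue=[((102,150,100),(118,255,255))],
 green=[((60,120,60),(80,255,255))],yellow=[((26,150,120),(34,255,255))],purple=[((125,60,30),(160,255,255))],white=[((0,0,140),(180,45,255))],brown=[((5,70,20),(20,200,140))])
def mask(d,c):
    h=cv2.cvtColor(d['color'],cv2.COLOR_RGB2HSV); m=0
    for l,u in RNG[c]: m=m|cv2.inRange(h,l,u)
    return m
def blobs(m,amin):
    cs=[c for c in cv2.findContours(m,cv2.RETR_EXTERNAL,cv2.CHAIN_APPROX_NONE)[0] if cv2.contourArea(c)>amin]
    return sorted(cs,key=cv2.contourArea,reverse=True)
def rect(d,c,z):
    """min-area rectangle of contour c on plane z: centre, long, short (mm), angle of the long side"""
    p=onplane(d,c.reshape(-1,2),z)[:,:2]; (cx,cy),(w,h),_=r=cv2.minAreaRect(np.float32(p*1000))
    b=cv2.boxPoints(r); e=max((b[1]-b[0],b[2]-b[1]),key=np.linalg.norm)
    a=np.arctan2(e[1],e[0]); a=a if abs(a)<=np.pi/2 else a-np.sign(a)*np.pi
    return np.round([cx,cy,max(w,h),min(w,h),a],3)
E
python3 - <<'E'
from h import *
d=pickle.load(open('top0.pkl','rb'))
P={'red_cup':((235,286),.059),'white_cup':((324,241),.059),'amber':((279,282),.075),'purple':((302,267),.075),'blue':((326,284),.006),'orange':((284,242),.006),'bulb':((247,244),.016),
'g_disc':((394,281),.004),'g_strip':((388,248),.004),'y_large':((174,282),.004),'y_small':((167,246),.004)}
for k,(uv,z) in P.items(): p=onplane(d,[uv],z)[0]; print(k,p.round(3),np.hypot(*p[:2]).round(3))
for c,z in(('orange',.006),('blue',.006),('green',.014),('yellow',.014),('red',.059)):
    for b in blobs(mask(d,c),40)[:6]: print(c,b.reshape(-1,2).mean(0).round(),rect(d,b,z))
cv2.imwrite('pics/crop.png',cv2.resize(d['color'][200:310,130:460,::-1],None,fx=2.4,fy=2.4,interpolation=cv2.INTER_CUBIC))
E
```

```text
red_cup [0.429 0.13  0.059] 0.449
white_cup [ 0.562 -0.12   0.059] 0.575
amber [0.443 0.005 0.075] 0.443
purple [ 0.487 -0.059  0.075] 0.49
blue [ 0.44  -0.13   0.006] 0.459
orange [ 0.561 -0.004  0.006] 0.561
bulb [0.552 0.103 0.016] 0.562
g_disc [ 0.452 -0.33   0.004] 0.56
g_strip [ 0.549 -0.311  0.004] 0.632
y_large [0.436 0.318 0.004] 0.54
y_small [0.542 0.343 0.004] 0.641
orange [284. 243.] [ 5.61657e+02 -3.61900e+00  6.18750e+01  2.53810e+01  2.20000e-01]
blue [326. 283.] [ 4.41605e+02 -1.29963e+02  6.14410e+01  2.34420e+01  1.80000e-02]
blue [384. 156.] [ 8.24146e+02 -2.98284e+02  2.75990e+01  2.60830e+01  7.94000e-01]
blue [490. 318.] [ 346.231 -622.253   42.935   12.265    1.264]
green [390. 260.] [ 5.16016e+02 -3.16751e+02  2.40181e+02  1.34353e+02  1.99000e-01]
green [210. 121.] [939.619 238.016 266.937 131.055   1.502]
yellow [557. 222.] [ 6.81125e+02 -8.15218e+02  3.60817e+02  2.86854e+02  1.60000e-02]
yellow [170. 264.] [4.90539e+02 3.32194e+02 2.40982e+02 1.33941e+02 2.22000e-01]
red [588. 139.] [ 8.89170e+02 -9.23913e+02  1.29793e+02  1.14211e+02 -4.00000e-03]
red [ 65. 268.] [466.66  638.718 118.689  73.809   1.35 ]
red [ 48. 222.] [598.707 694.421 114.001  70.172  -1.473]
red [235. 286.] [430.583 131.843  48.352  48.267   0.807]
red [631. 254.] [  537.887 -1054.902    48.897    48.642    -1.561]
red [554. 266.] [ 501.465 -799.652   51.692   34.172   -0.816]
```

View pics/crop.png

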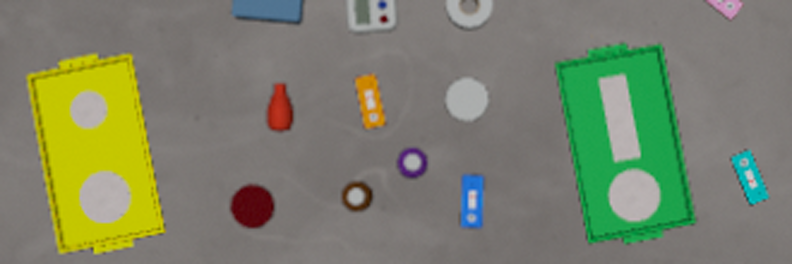

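The crop confirms the parts. The amber ring with a white cap (crop 357,196) is the bottle and the purple one (413,162) is its look-alike. The orange cassette (370,101) and blue cassette (472,201) are in mid-stock, with pink (722,5) and turquoise (748,177) outside it. The red-lidded cup is at (252,206) and the white one at (467,99). Next come closer wrist views over the green tray and the stock.

Run:
```python
from station import arm
from h import *
s=arm.read_state(); R=q2R(s['eef_rot']); print('jaw',R[:,2].round(2),'x',R[:,0].round(2))
for a in(-1.37,1.77): 
    q=arm.inverse_kinematics([.5,-.317,.3],quat(a)); print(a,None if q is None else np.round(q,2))
    q=arm.inverse_kinematics([.5,.33,.3],quat(a)); print(a,None if q is None else np.round(q,2))
d=arm.snapshot('wrist'); print(d['K'].round(1).tolist(),d['D'],d['hand_eye'].round(3).tolist())
a=min((-1.37,1.77),key=lambda a:-np.dot(R[:2,2],[np.cos(a),np.sin(a)])); print(a)
arm.move_pose([.47,-.317,.30],quat(a)); wrist(arm,'w_green')
arm.move_pose([.45,0.0,.32],quat(a)); wrist(arm,'w_stock'); print(arm.read_state()['time'],arm.read_state()['qpos'].round(2) )
cv2.imwrite('pics/ww.png',cv2.hconcat([cv2.resize(cv2.imread(f'pics/{n}.png'),(400,300)) for n in('w_green','w_stock')]))
```

```text
jaw [ 0.34 -0.94 -0.  ] x [-0.  0. -1.]
-1.37 [-0.57  0.42  0.49  1.64  0.    2.38]
-1.37 [ 0.58  0.44  0.51  1.65  0.   -2.76]
1.77 [-0.57  0.42  0.49  1.64  0.   -0.76]
1.77 [0.58 0.44 0.51 1.65 0.   0.38]
[[370.8, 0.0, 323.8], [0.0, 370.8, 245.1], [0.0, 0.0, 1.0]] [-0.04143931  0.          0.          0.          0.        ] [[0.0, 0.308, -0.951, -0.162], [0.0, 0.951, 0.308, 0.078], [1.0, -0.0, 0.0, -0.0], [0.0, 0.0, 0.0, 1.0]]
-1.37
2.775 [-0.    0.12  0.14  1.59 -0.    2.94]
```

View pics/ww.png

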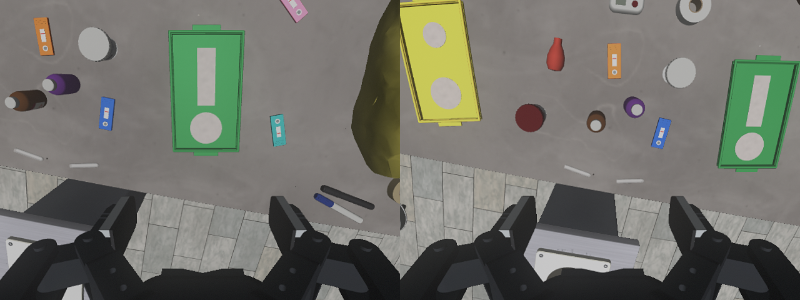

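Both wrist views (joined, each at 0.625 scale) show the whole stock. In the stock view the orange cassette is at (614,60), the white lid at (680,72), the red lid at (530,117), the amber bottle at (596,120) and the blue cassette at (661,133). Both trays are visible too. Now I'll turn these into metric positions.

```bash
cat >> h.py <<'E'
def near(d,c,amin,z,xy,r):
    """contours of colour c whose centroid on plane z is within r of xy"""
    return [b for b in blobs(mask(d,c),amin) if np.hypot(*(onplane(d,[b.reshape(-1,2).mean(0)],z)[0,:2]-xy))<r]
def circ(d,b,z):
    p=onplane(d,b.reshape(-1,2),z)[:,:2]; e=cv2.fitEllipse(np.float32(p*1000)); return np.round([*e[0],*e[1]],1)
E
python3 - <<'E'
from h import *
for n in('w_green','w_stock','top0'):
    d=pickle.load(open(n+'.pkl','rb')); k=60 if n!='top0' else 25
    print(n)
    for nm,c,z,xy,f in(('orange','orange',.006,(.562,-.004),rect),('blue','blue',.006,(.441,-.13),rect),('green','green',.014,(.516,-.317),rect),('yellow','yellow',.014,(.49,.332),rect),
      ('redlid','red',.059,(.43,.131),circ),('whitelid','white',.059,(.562,-.12),circ),('cap','white',.075,(.443,.005),circ),('purplecap','white',.075,(.487,-.06),circ),
      ('gdisc','white',.004,(.452,-.33),circ),('gstrip','white',.004,(.549,-.311),rect),('ylarge','white',.004,(.436,.318),circ),('ysmall','white',.004,(.542,.343),circ)):
        for b in near(d,c,k,z,xy,.03): print('  ',nm,f(d,b,z))
E
```

```text
w_green
   orange [ 5.62755e+02 -1.77700e+00  6.30900e+01  2.55100e+01  2.26000e-01]
   blue [ 4.43258e+02 -1.28829e+02  6.30850e+01  2.55770e+01 -1.80000e-02]
   green [ 5.17603e+02 -3.14378e+02  2.38586e+02  1.33422e+02  2.01000e-01]
   whitelid [ 563.9 -118.4   49.4   49.7]
   cap [446.   10.2  18.2  18.3]
   purplecap [487.6 -55.1  18.3  18.5]
   gdisc [ 453.4 -327.    62.7   62.8]
   gstrip [ 5.48429e+02 -3.08078e+02  1.03019e+02  3.36960e+01  2.09000e-01]
w_stock
   orange [ 5.62529e+02 -1.07000e+00  6.26030e+01  2.48900e+01  2.21000e-01]
   blue [ 4.43306e+02 -1.27727e+02  6.25960e+01  2.52580e+01 -1.60000e-02]
   green [ 5.17641e+02 -3.13526e+02  2.39738e+02  1.33660e+02  2.00000e-01]
   redlid [432.  133.7  49.1  49.5]
   whitelid [ 564.  -117.7   50.1   50.3]
   cap [445.9  11.   18.   18.1]
   purplecap [487.6 -54.3  18.2  18.4]
   gdisc [ 453.4 -327.3   62.8   63. ]
   gstrip [ 5.48239e+02 -3.08296e+02  1.03474e+02  3.44950e+01  2.00000e-01]
   ylarge [437.6 323.6  61.6  62.5]
   ysmall [545.  347.8  44.   44.5]
top0
   orange [ 5.61657e+02 -3.61900e+00  6.18750e+01  2.53810e+01  2.20000e-01]
   blue [ 4.41605e+02 -1.29963e+02  6.14410e+01  2.34420e+01  1.80000e-02]
   green [ 5.16016e+02 -3.16751e+02  2.40181e+02  1.34353e+02  1.99000e-01]
   yellow [4.90539e+02 3.32194e+02 2.40982e+02 1.33941e+02 2.22000e-01]
   redlid [430.4 131.2  47.7  48. ]
   whitelid [ 563.1 -120.6   47.8   49.4]
   purplecap [486.3 -57.1  15.8  17.5]
   gdisc [ 452.8 -330.2   60.    60.2]
   gstrip [ 5.47360e+02 -3.10634e+02  1.02555e+02  3.26270e+01  1.99000e-01]
   ylarge [436.6 320.7  58.3  59.5]
   ysmall [543.8 344.8  39.5  40.7]
```

Sizes and spacings all agree: disc to strip is 96.8 mm (should be 97) and the yellow discs are 110.1 mm apart (should be 110). The top and wrist cameras differ by about 2.5 mm in y. One view with the wrist turned half round should average out the hand-eye bias.

Run:
```python
from station import arm
from h import *
arm.move_pose([.45,-.12,.32],quat(1.77)); d=wrist(arm,'w_flip'); print(arm.read_state()['time'])
for nm,c,z,xy,f in(('orange','orange',.006,(.562,-.004),rect),('blue','blue',.006,(.441,-.13),rect),('green','green',.014,(.516,-.317),rect),
      ('redlid','red',.059,(.43,.131),circ),('whitelid','white',.059,(.562,-.12),circ),('cap','white',.075,(.443,.005),circ),
      ('gdisc','white',.004,(.452,-.33),circ),('gstrip','white',.004,(.549,-.311),rect),('ylarge','white',.004,(.436,.318),circ),('ysmall','white',.004,(.542,.343),circ)):
        for b in near(d,c,60,z,xy,.03): print('  ',nm,f(d,b,z))
```

```text
5.6833
   orange [ 5.61555e+02 -1.21600e+00  6.30290e+01  2.50410e+01  2.48000e-01]
   blue [ 4.42394e+02 -1.28119e+02  6.23580e+01  2.44110e+01 -1.50000e-02]
   green [ 5.16381e+02 -3.13719e+02  2.39067e+02  1.33855e+02  2.00000e-01]
   redlid [430.8 132.8  48.8  49.5]
   whitelid [ 563.7 -118.1   49.5   50. ]
   cap [445.5  10.6  17.8  18.5]
   gdisc [ 453.4 -327.1   62.4   62.8]
   gstrip [ 5.48908e+02 -3.08056e+02  1.02847e+02  3.39580e+01  1.96000e-01]
   ylarge [442.4 314.   38.   66.3]
   ysmall [544.9 347.9  43.2  44. ]
```

The wrist bias is under 1 mm, so I'll use the wrist values. Picking and placing the red cup first.

```bash
cat >> h.py <<'E'
A=1.77; GO=np.array([.517,-.3143]); GA=.2; YO=np.array([.4912,.3357]); YA=.2216
def tray(o,a,x,y=0): return o+np.array([np.cos(a)*x-np.sin(a)*y,np.sin(a)*x+np.cos(a)*y])
def say(arm,m):
    s=arm.read_state(); print(m,'t',round(s['time'],1),s['tool_pos'].round(4),'F',s['wrist_force'].round(1),'w',round(s['gripper_width'],4))
def pick(arm,xy,z,a,width,N,up=.17):
    q=quat(a); arm.move_pose([*xy,up],q); arm.gripper_to(width); arm.move_l([*xy,z],velocity=.12)
    arm.gripper_to(0,N); say(arm,'gripped'); arm.move_l([*xy,up],velocity=.15); say(arm,'lifted')
def place(arm,xy,z,a,width,up=.17,q=None):
    q=q or quat(a); arm.move_pose([*xy,up],q); arm.move_l([*xy,z+.006],velocity=.12)
    h=arm.move_l([*xy,z-.004],velocity=.015,stop_force=4); say(arm,f'down {h}')
    arm.gripper_to(width); arm.dwell(.2); arm.move_l([*xy,up],velocity=.15); say(arm,'released')
E
python3 - <<'E'
from station import arm
from h import *
pick(arm,(.4314,.1333),.024,A,.085,40)
place(arm,tray(GO,GA,-65e-3),.028,A,.085)
d=wrist(arm,'w1')
E
```

```text
gripped t 8.8 [0.4319 0.1335 0.0248] F [-2.  -0.8  5.1] w 0.0491
lifted t 9.9 [0.4307 0.1331 0.169 ] F [-0.3 -0.7 -0.4] w 0.049
down True t 13.4 [ 0.4536 -0.3274  0.0289] F [-0.6  1.6  4.5] w 0.0489
released t 15.1 [ 0.4527 -0.3268  0.169 ] F [-0.5  0.5 -0.3] w 0.0851
```

View pics/w1.png

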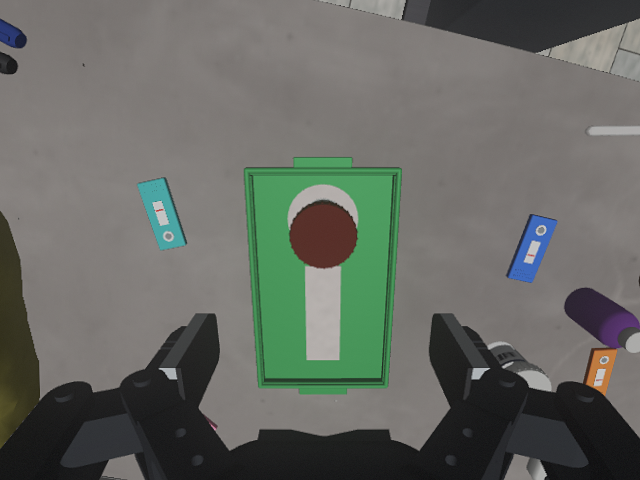

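The picture shows the red lid at (323,234) over the round mark in the green tray. The far crescent of the mark is just parallax, which I'll check numerically. Turquoise is at (161,213) and blue at (532,248), both undisturbed. Blue cassette next.

```bash
cat >> h.py <<'E'
def pick_flat(arm,xy,a,N=30,up=.17):
    arm.move_pose([*xy,up],quat(a)); arm.gripper_to(.036); arm.move_l([*xy,.024],velocity=.12)
    h=arm.move_l([*xy,.004],velocity=.015,stop_force=3); z=arm.read_state()['tool_pos'][2]; say(arm,f'touch {h}')
    arm.move_l([*xy,z+.002],velocity=.02); arm.gripper_to(0,N); say(arm,'gripped'); z=arm.read_state()['tool_pos'][2]
    arm.move_l([*xy,up],velocity=.15); say(arm,'lifted'); return z
E
python3 - <<'E'
from station import arm
from h import *
d=pickle.load(open('w1.pkl','rb'))
for b in near(d,'red',500,.063,tray(GO,GA,-.065),.03): print('lid',circ(d,b,.063),'target',tray(GO,GA,-.065))
for b in near(d,'blue',60,.006,(.441,-.13),.03): print(rect(d,b,.006))
pick_flat(arm,(.4428,-.1282),1.555)
E
```

```text
lid [ 452.2 -326.9   49.2   49.6] target [ 0.45329567 -0.32721351]
[ 4.42622e+02 -1.28897e+02  6.30740e+01  2.53530e+01 -2.00000e-02]
touch False t 19.4 [ 0.4429 -0.1282  0.0041] F [-0.  -0.8 -0.1] w 0.036
gripped t 20.1 [ 0.4428 -0.1282  0.0061] F [-0.5 -0.6 -0.3] w -0.0001
lifted t 21.3 [ 0.4421 -0.128   0.1691] F [-0.   0.9  0.4] w 0.0003
```

The fingers met nothing and closed fully. Looking before trying again.

Run:
```python
from station import arm
from h import *
d=wrist(arm,'w2'); 
for b in near(d,'blue',60,.006,(.441,-.13),.1): print(rect(d,b,.006))
d=arm.snapshot('scene'); 
cv2.imwrite('pics/w2s.png',cv2.hconcat([cv2.resize(cv2.imread('pics/w2.png'),(400,300)),cv2.resize(d['color'][200:380,280:520,::-1],(400,300))]))
```

```text
[ 4.42688e+02 -1.27841e+02  6.22900e+01  2.48160e+01 -2.70000e-02]
```

View pics/w2s.png

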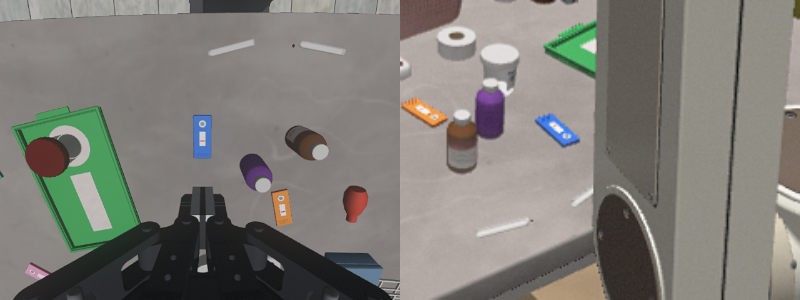

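Nothing was disturbed: the blue cassette is still at left panel (202,137) and the closed tips are at (202,190). I'll work out from this picture where the fingertips are in tool coordinates, since the tips should have reached the table.

Run:
```python
from station import arm
from h import *
d=pickle.load(open('w2.pkl','rb')); H=d['hand_eye']
for y in(.011,0,-.011):
  for x in(.011,0,-.01,-.02):
    p=np.linalg.inv(H)@[x,y,0,1]; uv=cv2.projectPoints(np.array([[p[0],-p[1],-p[2]]]),np.zeros(3),np.zeros(3),d['K'],d['D'])[0].ravel(); print(y,x,uv.round(1))
print(arm.read_state()['gripper_width'])
cv2.imwrite('pics/tip.png',cv2.resize(d['color'][270:450,240:410,::-1],None,fx=3,fy=3))
```

```text
0.011 0.011 [323.6 269.5]
0.011 0 [323.5 278.1]
0.011 -0.01 [323.5 286.9]
0.011 -0.02 [323.5 296.7]
0 0.011 [323.6 289.6]
0 0 [323.5 299.2]
0 -0.01 [323.5 308.9]
0 -0.02 [323.5 319.8]
-0.011 0.011 [323.6 308.9]
-0.011 0 [323.5 319.4]
-0.011 -0.01 [323.5 330. ]
-0.011 -0.02 [323.5 341.9]
0.00015358037282354068
```

View pics/tip.png

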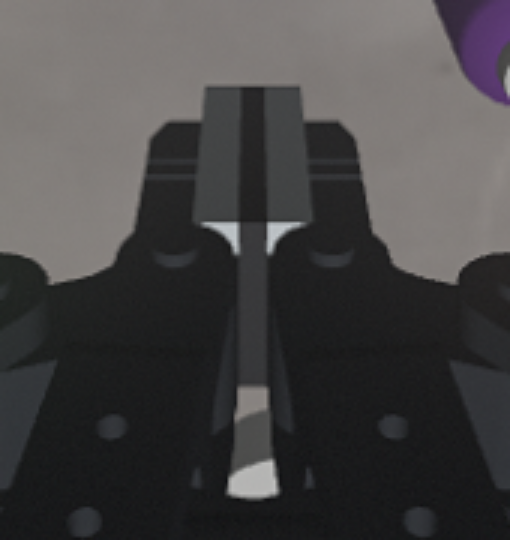

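The tips appear around x = -22 mm in the tool frame (crop row 87, full-image row 299), well short of the stated +11 mm. I'll measure their true reach by touching the bare worktop gently.

Run:
```python
from station import arm
from h import *
xy=(.45,-.195)
arm.move_l([*xy,.1],velocity=.15)
arm.gripper_to(.036); arm.move_l([*xy,.012],velocity=.12)
h=arm.move_l([*xy,-.03],velocity=.02,stop_force=3); say(arm,h)
arm.move_l([*xy,.03],velocity=.1)
```

```text
True t 25.0 [ 0.4499 -0.195  -0.0206] F [-1.4  0.7  3.8] w 0.0358
```

At 36 mm opening the tips touch the table with the TCP at z = -20.6 mm. So the fingers actually end about 20 mm behind the TCP, about 30 mm shorter than stated, which explains the miss. I'll use the measured reach from here on.

```bash
sed -i 's/\[\*xy,.024\],velocity=.12/[*xy,-.013],velocity=.12/; s/\[\*xy,.004\],velocity=.015,stop_force=3/[*xy,-.027],velocity=.015,stop_force=3/' h.py
python3 - <<'E'
from station import arm
from h import *
z=pick_flat(arm,(.4428,-.1282),1.555); print(z)
if arm.read_state()['gripper_width']>.02:
    place(arm,tray(GO,GA,.012),z+.004,1.7708,.036)
    arm.move_pose([*tray(GO,GA,.012),.25],quat(1.7708))
    d=wrist(arm,'w3')
    for b in near(d,'blue',60,.010,tray(GO,GA,.012),.03): print(rect(d,b,.010))
    print(tray(GO,GA,.012))
    for b in near(d,'red',500,.063,tray(GO,GA,-.065),.03): print('lid',circ(d,b,.063),'target',tray(GO,GA,-.065))
E
```

```text
touch True t 28.8 [ 0.4428 -0.1282 -0.0206] F [-0.8 -0.1  4.2] w 0.036
gripped t 29.3 [ 0.4427 -0.1282 -0.0186] F [-0.6  1.1  2.8] w 0.0248
lifted t 30.7 [ 0.4421 -0.128   0.1691] F [-0.3  0.3 -0.7] w 0.0245
-0.0186023212692987
down True t 33.7 [ 0.5289 -0.312  -0.0146] F [-1.   0.6  4.7] w 0.0245
released t 35.5 [ 0.5282 -0.3116  0.1688] F [ 1.  -0.  -0.1] w 0.0359
[ 5.28489e+02 -3.11296e+02  6.25930e+01  2.38680e+01  1.92000e-01]
[ 0.5287608  -0.31191597]
lid [ 453.1 -326.7   49.3   49.3] target [ 0.45329567 -0.32721351]
```

View pics/w3.png

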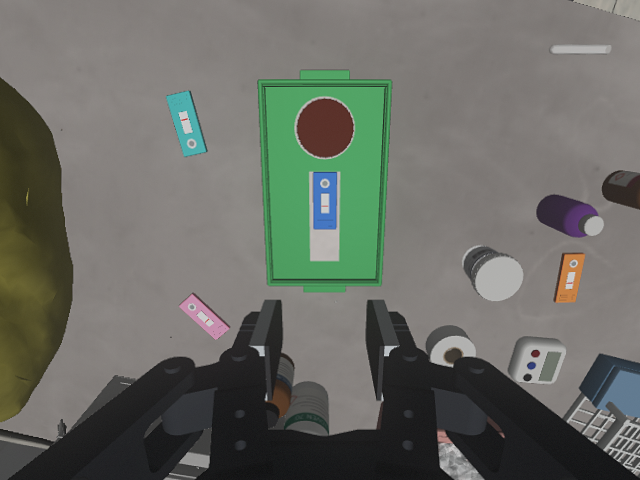

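The picture shows the red lid centred on its mark (325,128), and the blue cassette on the strip (325,200) with its end flush to the end next to the mark. Both are within about 0.5 mm of target. Now the orange cassette, gripped 8 mm toward its leading end and tilted 0.15 rad for the shingle.

Run:
```python
from station import arm
from h import *
og,oa,off,th=np.array([.5622,-.0014]),.228,.008,.15
z=pick_flat(arm,og+off*np.array([np.cos(oa),np.sin(oa)]),oa+np.pi/2)
assert arm.read_state()['gripper_width']>.02
v=np.array([off,z-.003]); dx=np.cos(th)*v[0]+np.sin(th)*v[1]; dz=-np.sin(th)*v[0]+np.cos(th)*v[1]
xy=tray(GO,GA,.052+dx); zz=.0118+dz; print(xy,zz)
q=quat(1.7708,[-np.sin(GA),np.cos(GA),0],th)
arm.move_pose([*xy,.17],q); arm.move_l([*xy,zz+.008],velocity=.12)
print(arm.move_l([*xy,zz-.003],velocity=.012,stop_force=3)); say(arm,'down')
arm.gripper_to(.036); arm.dwell(.2); arm.move_l([*xy,.1],velocity=.12)
arm.move_pose([*tray(GO,GA,.012),.25],quat(1.7708)); say(arm,'up')
d=wrist(arm,'w4')
for c,x,zc in(('blue',.0,.010),('orange',.052,.0148)):
    for b in near(d,c,60,zc,tray(GO,GA,x),.03):
        p=onplane(d,b.reshape(-1,2),zc)[:,:2]-GO; l=p@[np.cos(GA),np.sin(GA)]; w=p@[-np.sin(GA),np.cos(GA)]
        print(c,rect(d,b,zc),'tray x',l.min().round(4),l.max().round(4),'y',w.min().round(4),w.max().round(4))
cv2.imwrite('pics/w4c.png',cv2.resize(d['color'][60:310,200:450,::-1],None,fx=2.2,fy=2.2))
```

```text
touch True t 39.7 [ 5.70e-01  4.00e-04 -2.05e-02] F [-1.1 -0.5  4.3] w 0.0357
gripped t 40.2 [ 5.70e-01  4.00e-04 -1.86e-02] F [-0.3 -0.  -0.1] w 0.025
lifted t 41.7 [5.693e-01 4.000e-04 1.689e-01] F [-0.4  0.  -1. ] w 0.0246
[ 0.57254994 -0.30303947] -0.01076976476009406
True
down t 45.1 [ 0.5724 -0.303  -0.0106] F [0.6 0.3 3.9] w 0.0246
up t 47.3 [ 0.5284 -0.312   0.2498] F [ 0.8  1.4 -1.1] w 0.036
blue [ 5.17970e+02 -3.13436e+02  3.96790e+01  2.40500e+01  1.91000e-01] tray x -0.0186 0.0209 y -0.0115 0.0126
orange [ 5.67658e+02 -3.03408e+02  5.95650e+01  2.45460e+01  1.99000e-01] tray x 0.022 0.0816 y -0.0117 0.0129
```

View pics/w4c.png

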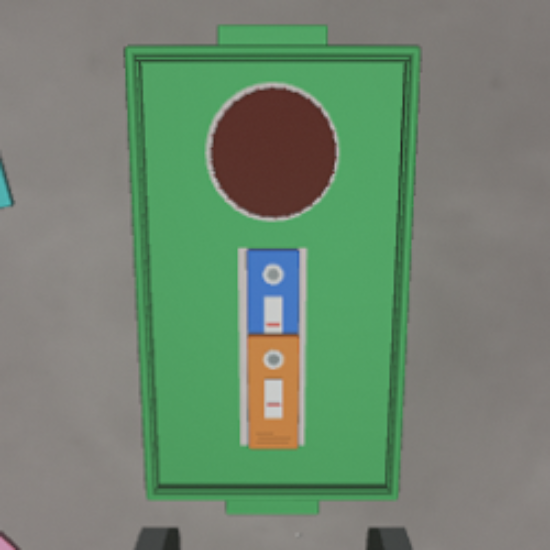

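The picture shows the orange lapping the blue, in line with the strip. The seam is at crop row 335 and its low end is at the strip end, about row 447. I'll check the end positions on their own height planes while moving the white cup.

Run:
```python
from station import arm
from h import *
d=pickle.load(open('w4.pkl','rb'))
for zc in(.010,.0195):
    for b in near(d,'orange',60,zc,tray(GO,GA,.052),.03):
        l=(onplane(d,b.reshape(-1,2),zc)[:,:2]-GO)@[np.cos(GA),np.sin(GA)]; print(zc,l.min().round(4),l.max().round(4))
pick(arm,(.5639,-.118),.024,A,.085,40)
assert arm.read_state()['gripper_width']>.04
place(arm,tray(YO,YA,-.055),.028,A,.085)
pick(arm,(.4458,.0106),.003,.57,.060,30)
assert arm.read_state()['gripper_width']>.03
place(arm,tray(YO,YA,.055),.007,YA+np.pi/2,.060)
c=tray(YO,YA,.01); arm.move_pose([*c,.25],quat(YA+np.pi/2)); d=wrist(arm,'w5')
for nm,z,x in(('cup',.063,-.055),('cap',.079,.055)):
    for b in near(d,'white',60,z,tray(YO,YA,x),.02): print(nm,circ(d,b,z),tray(YO,YA,x))
```

```text
0.01 0.0231 0.0834
0.0195 0.021 0.0798
gripped t 50.5 [ 0.5647 -0.1182  0.0249] F [-0.3 -0.1  4.8] w 0.0492
lifted t 51.7 [ 0.5631 -0.1178  0.1687] F [-0.3 -0.2 -0.6] w 0.0495
down True t 55.1 [0.4378 0.3238 0.0289] F [-0.2 -0.2  3.3] w 0.0492
released t 56.8 [0.437  0.3232 0.169 ] F [ 0.5 -0.2  0.7] w 0.0848
gripped t 60.3 [0.4464 0.0106 0.0037] F [-1.2 -0.3  5.6] w 0.0351
lifted t 61.5 [0.445  0.0106 0.169 ] F [ 0.5  0.5 -1.1] w 0.0352
down True t 64.8 [0.5451 0.348  0.0077] F [-0.4 -0.4  4.1] w 0.0351
released t 66.6 [0.5443 0.3474 0.1688] F [ 1.  -0.3 -0.5] w 0.0601
cup [435.5 323.2  53.1  53.6] [0.43754491 0.32361151]
cap [543.7 348.1  17.9  18.2] [0.54485509 0.34778849]
```

View pics/w5.png

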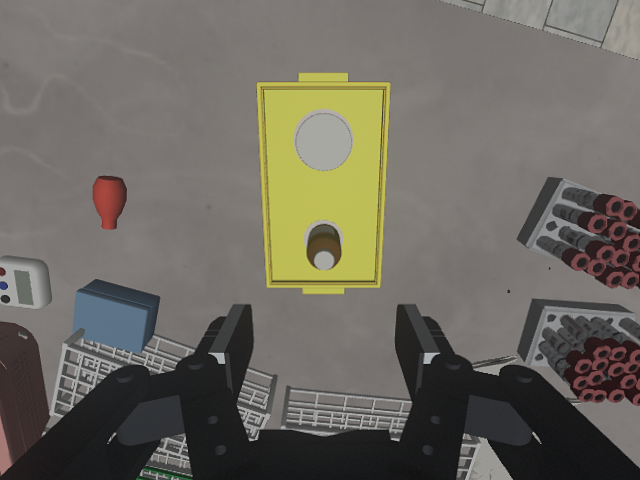

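The picture shows the white lid (324,141) over the large mark and the amber bottle standing on the small mark with its cap at (324,260). The bulb is untouched at (109,200). The cup's lid blob merged with the mark ring (53 mm fitted), so I'll separate them by tone and check from a second viewpoint.

Run:
```python
from station import arm
from h import *
arm.move_pose([.43,.18,.30],quat(1.79)); d2=wrist(arm,'w6'); arm.move_joints([-1.228,.241,.005,1.335,0,.0]); t=arm.snapshot('top'); say(arm,'')
pickle.dump(t,open('top1.pkl','wb'))
T=tray(YO,YA,-.055)
for n,d in(('w5',pickle.load(open('w5.pkl','rb'))),('w6',d2)):
    c=d['color']; P=np.linalg.inv(d['pose'])@[*T,.063,1]; u=cv2.projectPoints(np.array([[P[0],-P[1],-P[2]]]),np.zeros(3),np.zeros(3),d['K'],d['D'])[0].ravel().astype(int); print(n,u,'lid colour',c[u[1],u[0]])
    ref=c[u[1]-5:u[1]+6,u[0]-5:u[0]+6].reshape(-1,3).mean(0)
    m=(np.abs(c-ref).max(2)<12).astype(np.uint8)*255; m=cv2.morphologyEx(m,cv2.MORPH_OPEN,np.ones((3,3)))
    k=[b for b in blobs(m,300) if cv2.pointPolygonTest(b,tuple(map(float,u)),False)>0]
    for b in k: print(circ(d,b,.063),T)
    for b in near(d,'white',60,.079,tray(YO,YA,.055),.02): print('cap',circ(d,b,.079),tray(YO,YA,.055))
a=cv2.resize(pickle.load(open('w5.pkl','rb'))['color'][80:300,240:410,::-1],(400,518)); b=cv2.resize(t['color'][205:310,130:420,::-1],(400,145))
w=cv2.resize(d2['color'][:,:,::-1],(400,300)); cv2.imwrite('pics/fin.png',cv2.hconcat([a,cv2.vconcat([w,b,np.zeros((73,400,3),np.uint8)])]))
```

```text
t 70.5 [ 0.1689 -0.4708  0.2117] F [-0.1  0.8  0.6] w 0.06
w5 [323 142] lid colour [168 168 163]
[437.4 324.   48.5  48.9] [0.43754491 0.32361151]
cap [543.7 348.1  17.9  18.2] [0.54485509 0.34778849]
w6 [446 236] lid colour [172 172 167]
[437.  323.1  48.   48.3] [0.43754491 0.32361151]
cap [540.7 350.4   9.8  17.4] [0.54485509 0.34778849]
```

View pics/fin.png

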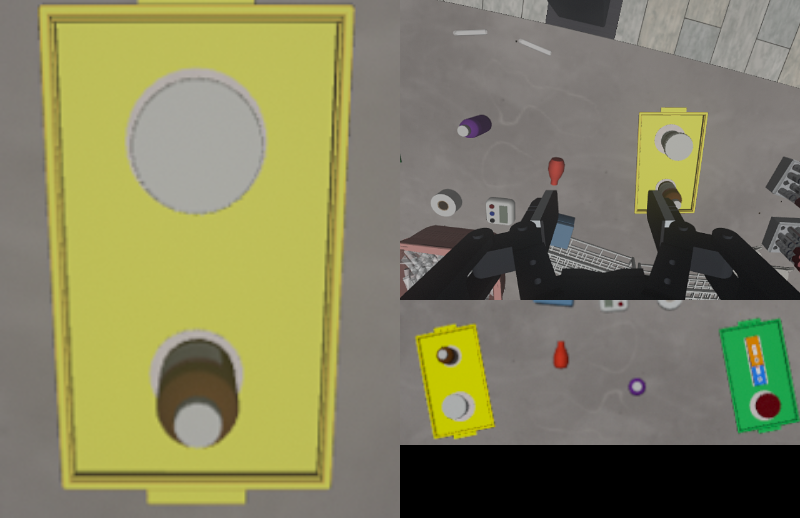

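Everything checks out: the cup is within 0.6 mm and the bottle cap within about 1.2 mm. In w6 a finger partly hides the cap, so that reading doesn't count. The bulb and purple bottle are untouched and the arm is clear, so I'm handing in.

```bash
python3 -c "
from station import arm
arm.finish_job(); print(arm.read_state()['time'])"
```

```text
the job is handed in; nothing more can be done
the job is handed in; nothing more can be done
```

Both kits are made up and the job is handed in at about 70 s of the 147 s allowed. I placed the parts in the order asked: red cup, blue cassette, orange cassette, white cup, amber bottle.

**Last checks:**

| Part | Result |
|---|---|
| Red cup | within about 0.6 mm of its mark |
| Blue cassette | about 0.7 mm from its target, measured before the orange was laid on it; its end is flush with the strip end next to the round mark |
| Orange cassette | lapped over the blue, sloping down to the floor; spans about 20 to 84 mm in tray x, so the pair fills the strip |
| White cup | within 0.6 mm of its mark in two views |
| Amber bottle | upright, cap about 1.2 mm from the mark centre |

The red bulb and the purple bottle were where they started in the last pictures. I never reached for the pink or turquoise cassettes.

**What disagreed or failed:**
- **Finger reach:** at 36 mm opening the fingertips ended about 20 mm behind the TCP, not 11 mm ahead as stated. My first grasp at the blue cassette closed on air without moving anything. I measured the true reach by touching the worktop and used that afterwards.
- **Cup grips:** I kept the red cup's grip height for the white cup, so both were held higher than planned, near the lid. Both still went down cleanly.
- **Cameras:** the top camera read about 2.5 mm off the wrist camera in y, so I used the wrist values.
- **Doubtful readings:** the first white-lid reading was about 2 mm off because it merged with the mark ring; separating them by tone fixed it. One late bottle-cap reading was partly hidden by a finger, so I ignored it.

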